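# Close the spray-gun case

### The arm

A 7-joint arm with a two-finger parallel gripper is mounted at the origin on the work surface. World frame = base frame: x ahead of the robot, y to its left, z up, the work surface at z = 0. Lengths are in m, angles in rad, forces in N, time in s.
With the tool pointing down it reaches from about 0.4 to 0.875 m from the base axis. Payload 19.3 kg.
Tool frame: the origin (TCP) lies midway between the tips of the shut fingers; the grasp point (between the pads) lies 19 mm behind it; x points along the fingers, y is the direction in which the jaws open and shut, and the axes are right-handed (so a half turn about x gives the same grasp; the last joint's range is limited). The gripper opens to 85 mm and grips with 20 to 120 N. Pads are 22 mm wide; open, the fingers measure 114 mm over their backs; the gripper's body (76 mm by 85 mm) begins 54 mm behind the grasp point. The pads swing forward as they close: fully open they stand 13 mm farther back than shut.
Start: joints at [1.169, 0.521, -0.036, 1.599, 0.021, 1.021, -0.113], TCP at [0.204, -0.591, 0.231] pointing down, gripper open.
Joint ranges: [-2.91, 2.91], [-0.3, 2.13], [-1.5, 1.42], [0.17, 2.43], [-1.26, 4.41], [0.16, 1.93], [-2.52, 2.52]. Speed limits (rad/s): [1.89, 1.89, 2.39, 2.39, 3.01, 3.01, 3.01].

### API

Orientations are given as [roll, pitch, yaw] about the fixed x, y, z axes, in that order (R = Rz(yaw) Ry(pitch) Rx(roll)).
In Python, from workcell import telemetry, vision, workorder gives the robot as it stands. The module is installed in compiled form; this text tells all that it offers.
- The arm moves only by the tool play_rows, never from a script. Its argument "deltas" is a list of rows, each a list of 7 numbers: the shift along the world's x, y, z in mm, then the turn, a rotation vector about the world's x, y, z in degrees, then the finger opening in mm, from 0 to 85.4. In form: [[x, y, z, wx, wy, wz, jaw], ...]. A call has 1 to 8 rows; each row shifts and turns the commanded pose from where the row before left it; what a row does not reach is not made up. A row lasts 1/8 s, in which the tool goes at most 62.5 mm and 10.7 degrees, less where a joint would pass 70% of its speed; a pose out of reach is approached as far as the arm can. A call with a gripper value outside its range is refused whole. The fingers move at their own pace and stop on an object; "grip_force" is the grip in N (left out, the last holds). Time passes only in rows, so rows that do not move let the fingers close. It gives the time, the measured TCP pose, the force and the opening at its end, in the units of the state.
- telemetry.observe(): the state, without advancing time (a new reading comes with each control period).
- vision.grab_frame(name): name is "side" or "top"; returns the picture (400x640x3 uint8, red, green, blue); there is no depth.
- vision.camera_info(name): a dict with "mtx" (3x3 intrinsics, pixels), "rvec" (rotation vector, rad) and "tvec" (3), from world to camera coordinates, as OpenCV has them. Camera axes: x right, y down, z forward; pixel columns grow to the right and rows downward; lengths in m; the calibration is good to about 2 mm. A picture is of the moment at which its call begins. camera_info takes no time and is no camera call.
- workorder.job_done(): hands the job in, once; it reports no verdict.
The state is a dict: "clock": time; "qpos": joint angles; "qd": joint speeds; "joint_efforts": joint torques, N m; "position": TCP position; "tool_rot": TCP orientation; "force": force on the tool from outside, world axes, zero at the start; "moment": the same for the moment, N m; "grip_width": finger opening in m.
Only numpy, scipy, OpenCV 4.12 (cv2) and the standard library are available. Lean on these libraries where they do the work, as an engineer would, in place of code of your own. Each camera call takes 0.05 s, during which the arm holds its last target. There are 200 camera calls.

### The job

Put the spray gun away: with the fingertips, push the upright metal flap inside the open grey case down until it lies flat over the gun, and then push the lid over and down until the case is fully shut. Push gently, without slamming the lid or forcing anything; nothing is to be picked up, and the gun, the cans and the other things on the bench stay where they are.

Things in the scene. Friction and masses are not known exactly. Their poses are not given: they have to be found in the camera images.
- case: Open grey steel case, bolted to the bench: 240 x 240 mm outside, 80 mm high, walls 4 mm. Origin: centre of its underside (z = 0). At yaw 0 its x axis points away from the robot (front wall at x = -120 mm), y to the left, z up. The lid is hinged on the left (+y) rim; the flap stands inside near the front wall. The two latches on the right wall do nothing.
- lid (a joint): Lid angle in rad: 0 = fully shut and level, 1.57 = upright, up to 2.1 = leaning out over the left side. Starts at 1.65 to 1.95. The hinge line runs along the case's x axis. Stiff hinge: the lid (about 0.35 kg) stays at any angle where it is left and takes about 2 to 6 N at its free edge to move, so it must be pushed all the way home.
- lid_hinge (a point): Middle of the lid's hinge line, at x = 0, y = 120, z = 80 mm in the case's frame. Shut, the lid reaches 246 mm from here along the case's -y. On its outside is a dark carrying handle, 110 mm long along the hinge, 28 mm high, 110 mm from the hinge line; from 130 mm to the free edge the outside is bare.
- lid_edge (a point): Middle of the lid's free edge on its outside face (the top when shut), 246 mm from the hinge line, 85 mm above the bench when shut. The lid is a grey steel panel 248 mm wide along the hinge, 4 mm thick; its outside face lies 5 mm above the hinge line when shut; a 14 mm lip at its edges points inwards.
- flap (a joint): Angle of the inner flap in rad: 0 = folded down level, just below the rim of the case, over the gun; 1.57 = upright. It folds away from the front wall, towards the case's +x. Starts at 1.35 to 1.75. Stiff hinge along the case's y axis: the flap (about 0.15 kg) stays where it is left and takes about 1 to 3 N at its free edge. Standing, it blocks the lid.
- flap_hinge (a point): Middle of the flap's hinge line, at x = -90 mm, y = 0, z = 64 mm in the case's frame. At flap angle 0 the flap reaches 170 mm from here along the case's +x.
- flap_edge (a point): Middle of the flap's free edge, on the face that looks to the front wall when upright and up when folded, 170 mm from the hinge line, 66 mm above the bench when folded. The flap is a bare aluminium plate 190 x 170 x 4 mm, its mid-plane through the hinge line, with two brass buttons (22 mm wide, 7 mm high) on this face, 50 mm from the hinge, 70 mm either side of the middle.
- gun: Loose aluminium spray gun lying flat on the floor of the case, under the flap, about 140 x 125 mm, 40 mm high, 0.45 kg. Origin: underside, middle of the barrel. Not to be moved.
- can_big: Bystander: paint can, diameter 100 mm, 118 mm high, beside the right wall of the case. Origin: centre of underside.
- can_small: Bystander: paint can, diameter 74 mm, 78 mm high, beside the right wall of the case. Origin: centre of underside.
- gun_cup: Bystander: aluminium spray-gun cup, diameter 84 mm, 106 mm high, beside the right wall of the case. Origin: centre of underside.
- tin: Bystander: rectangular thinner tin 60 x 100 mm, 170 mm high with its cap, on the left of the bench. Origin: centre of underside.
- mix_cup: Bystander: empty white mixing cup, diameter 80 mm, 95 mm high, on the left of the bench. Origin: centre of underside.
- brush: Bystander: brush lying on the right of the bench. Origin: centre of underside.

How it is judged:
On the way, in this order (a step that is already met when the one before it is completed fails the run):
1. the flap lies folded down while the lid is still open (value of joint flap below 0.1 rad and value of joint lid above 1 rad), for 0.2 s.
2. the lid is shut over the folded flap (value of joint flap below 0.1 rad and value of joint lid below 0.05 rad), for 0.2 s.
At the end, for the whole second after the job is handed in: The flap is folded down to within 0.1 rad of level, the lid is shut to within 0.05 rad (about 12 mm at its free edge) and at rest, and the gun and every bystander lies still within 30 mm of where it began (all of step 2 and velocity of joint lid between -0.05 and 0.05 rad/s and distance of each of gun, can_big, can_small, gun_cup, tin, mix_cup, brush from where it was at the start of the episode below 0.03 m and linear speed of each of gun, can_big, can_small, gun_cup, tin, mix_cup, brush below 0.02 m/s); the robot touches nothing.
It fails at once if the lid is swung over the case before the flap is folded down (value of joint lid below 1 rad and value of joint flap above 0.3 rad).
It fails at once if the lid is slammed (faster than 3 rad/s) (velocity of joint lid below -3 rad/s).
It fails at once if the lid or the flap is gripped hard or forced (over 50 N) (contact force between the fingers and lid above 50 N or contact force between the fingers and flap above 50 N).
It fails at once if the gun or a bystander is lifted, carried or knocked away (over 30 mm) (distance of any of gun, can_big, can_small, gun_cup, tin, mix_cup, brush from where it was at the start of the episode above 0.03 m).
It also fails if it takes over 56 s, if anything falls off the work surface, if the arm or the gripper's body presses on something with over 40 N, if the wrist force passes 120 N, or if a joint passes its speed limit or range.

## Working session

There is one attempt and no reset: what is moved stays moved. The work goes in short steps, Python scripts to look and compute and a tool call to move; the robot and the scene stay as the last step left them, time stands still between calls to the robot, and variables do not carry over. Pictures are saved under pics/ and viewed, about 8 in all and at most 12, crops included, and the job is handed in when it is done.

Besides the shell and the picture viewer there is one more tool, called after "Request:" as a command line: name --pt "numbers of a row" for each row, then --argument value for the rest. play_rows: Moves the arm, as the interface text tells. Its arguments: {"type":"object","properties":{"deltas":{"type":"array","items":{"type":"array","items":{"type":"number"}}},"grip_force":{"type":"number"}},"required":["deltas"]}

```bash
mkdir -p pics; python3 - <<'E'
from workcell import telemetry, vision
import cv2
for n in("side","top"):
    cv2.imwrite(f"pics/{n}0.png",vision.grab_frame(n)[:,:,::-1]); c=vision.camera_info(n); print(n,c)
print(telemetry.observe())
E
```

```text
side {'mtx': array([[381.81712301,   0.        , 323.06297256],
       [  0.        , 381.81712301, 200.08785641],
       [  0.        ,   0.        ,   1.        ]]), 'rvec': array([ 2.30410067,  0.20832368, -0.11277678]), 'tvec': array([-0.5452958 , -0.03638323,  1.37389582])}
top {'mtx': array([[478.93738419,   0.        , 320.7447349 ],
       [  0.        , 478.93738419, 197.83134331],
       [  0.        ,   0.        ,   1.        ]]), 'rvec': array([ 2.1177441 , -2.15906007,  0.1629531 ]), 'tvec': array([-0.04070349,  0.55620043,  1.5465935 ])}
{'clock': 0.1, 'qpos': array([ 1.16878217,  0.5219207 , -0.03633762,  1.59993018,  0.02118518,
        1.0210721 , -0.11279238]), 'qd': array([ 0.00077815, -0.00018652, -0.00092118, -0.00021791,  0.00035079,
        0.00075696, -0.00161824]), 'joint_efforts': array([ 3.95575407e-03, -9.28479338e+01,  1.98357940e+00, -3.70530081e+01,
        1.79981062e-02,  5.33004350e-03, -8.71536076e-05]), 'position': array([ 0.20348686, -0.59064898,  0.23081162]), 'tool_rot': array([-1.52132887,  1.56985018,  1.95207528]), 'force': array([ 0.05885037,  0.71481988, -0.63254203]), 'moment': array([ 0.01674445, -0.04153539, -0.0141475 ]), 'grip_width': 0.08585151003196066}
```

View pics/side0.png

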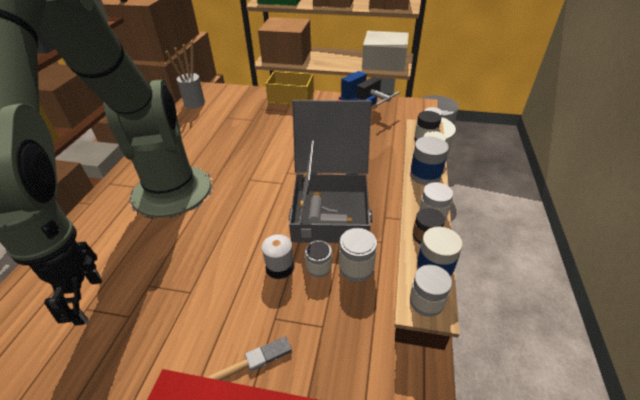

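View pics/top0.png

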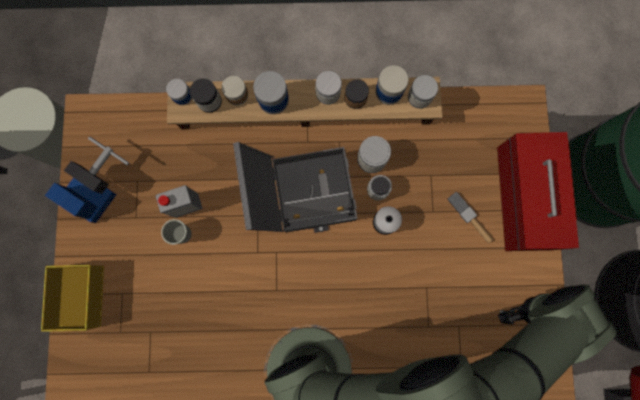

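The side view shows the case near (330,210) with the flap upright at (308,175) and the lid behind it. In the top view the case spans about (275–355, 150–230) with the lid at left (240–285), x up and y left. I'll enlarge both to pick corners.

```bash
python3 - <<'E'
import cv2,numpy as np
a=cv2.imread("pics/top0.png")[135:240,225:405]; b=cv2.imread("pics/side0.png")[90:290,255:385]
a=cv2.resize(a,None,fx=4.4,fy=4.4,interpolation=cv2.INTER_CUBIC); a=cv2.convertScaleAbs(a,alpha=1.7)
cv2.imwrite("pics/topc.png",a)
b=cv2.resize(b,None,fx=3,fy=3,interpolation=cv2.INTER_CUBIC); cv2.imwrite("pics/sidec.png",cv2.convertScaleAbs(b,alpha=1.4))
E
```

```text
(no output)
```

View pics/topc.png

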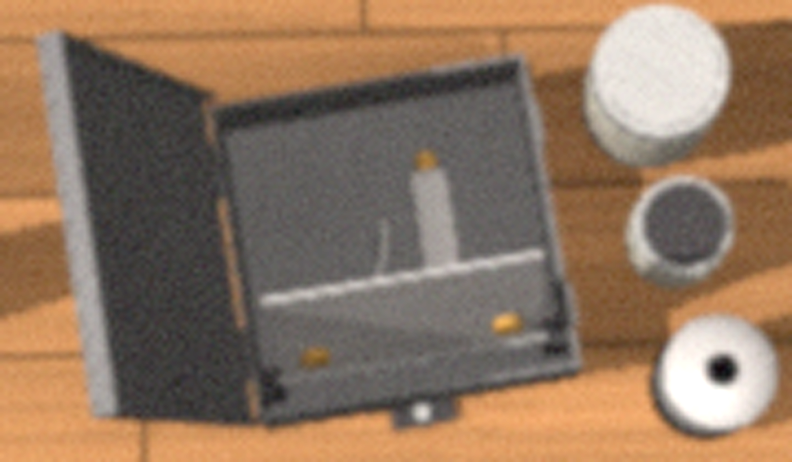

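View pics/sidec.png

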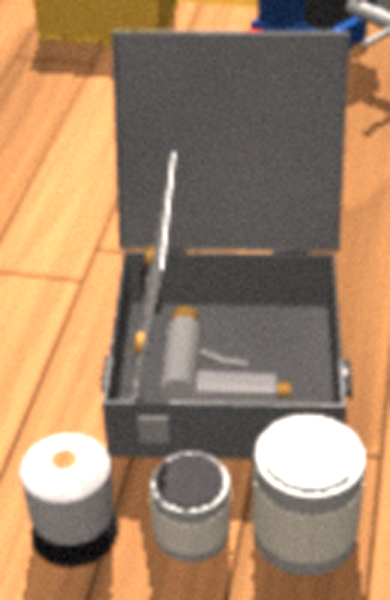

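```bash
cat > fit.py <<'E'
import numpy as np,cv2
from scipy.optimize import least_squares
from workcell import vision
C={n:vision.camera_info(n) for n in("top","side")}
def proj(n,p):
    c=C[n]; return cv2.projectPoints(np.float64(p).reshape(-1,3),c["rvec"],c["tvec"],c["mtx"],None)[0][:,0]
def case(p,q):
    c,s=np.cos(q[2]),np.sin(q[2]); p=np.atleast_2d(p)
    return p@np.array([[c,s,0],[-s,c,0],[0,0,1]])+[q[0],q[1],0]
def lid(x,r,h,a): # r from hinge, h above outside normal
    return [x,.12-r*np.cos(a)+h*np.sin(a),.08+r*np.sin(a)+h*np.cos(a)]
def flap(y,r,h,a): return [-.09+r*np.cos(a)-h*np.sin(a),y,.064+r*np.sin(a)+h*np.cos(a)]
E
cat > f1.py <<'E'
from fit import *
T=[(580,372),(265,425),(522,58),(212,105),(40,35),(92,415),(262,300),(543,255)]
S=[(105,403),(345,405),(113,32),(348,35),(173,152),(162,268)]
T=np.array(T)/4.4+[224.6,134.6]; S=np.array(S)/3+[254.67,89.67]
def res(q,full=0):
    l,f=q[3],q[4]
    R={k:[sx*.12,sy*.12,.08] for k,sx,sy in(("fr",-1,-1),("fl",-1,1),("rr",1,-1),("rl",1,1))}
    L=[lid(x,.246,.005,l) for x in(.124,-.124)]; F=[flap(y,.17,0,f) for y in(.095,-.095)]
    a=proj("top",case([R["fr"],R["fl"],R["rr"],R["rl"]]+L+F,q))-T
    b=proj("side",case([R["fr"],R["rr"]]+L[::-1]+F,q))-S
    e=np.r_[a,b]; return e if full else e.ravel()
s=least_squares(res,[.6,0,.1,1.8,1.6],loss="soft_l1")
q=s.x; print(q.round(4)); print(res(q,1).round(1))
np.save("q.npy",q)
print("flap edge",case([flap(y,.17,.002,q[4]) for y in(.095,0,-.095)],q).round(3))
print("lid edge",case([lid(x,.246,.005,q[3]) for x in(.124,0,-.124)],q).round(3))
E
python3 f1.py
```

```text
[ 0.5827 -0.0301  0.1461  1.8988  1.3666]
[[ 0.4 -1.1]
 [-1.7 -0.9]
 [ 0.7 -1.2]
 [-0.8 -0.1]
 [-0.2 -0.2]
 [ 0.4  0.4]
 [-0.2 -0.2]
 [ 0.  -0.6]
 [-1.9 -0.2]
 [-0.4  0.7]
 [-0.4 -0.8]
 [-0.2 -1.4]
 [-0.1  0.1]
 [-0.7  0.3]]
flap edge [[ 0.512  0.056  0.231]
 [ 0.526 -0.038  0.231]
 [ 0.54  -0.132  0.231]]
lid edge [[0.676 0.19  0.311]
 [0.553 0.172 0.311]
 [0.43  0.154 0.311]]
```

The fit is good (about 1–2 px): case at (0.583, -0.030), yaw 8.4°, lid 1.90, flap 1.37. Next I work out the tool's heading and the flap path.

```bash
python3 - <<'E'
from fit import *
from workcell import telemetry
from scipy.spatial.transform import Rotation as R
q=np.load("q.npy"); s=telemetry.observe()
r=R.from_euler("xyz",s["tool_rot"]).as_matrix(); print(r.round(3))
print("jaw yaw deg",np.degrees(np.arctan2(r[1,1],r[0,1])), "case y deg",90+np.degrees(q[2]))
w=.011
for a,rr in((1.55,.14),(1.3666,.14),(1.1,.14),(.9,.14),(.7,.14),(.5,.14),(.3,.14),(.15,.14),(0,.14)):
    f=np.array(flap(0,rr,.002,a)); f[0]-=w*(a>0.2); print(a,(case(f,q)*1000).round(0))
E
```

```text
[[-0.     0.326 -0.945]
 [ 0.001 -0.945 -0.326]
 [-1.    -0.001  0.   ]]
jaw yaw deg -70.98860258156172 case y deg 98.37102271887066
1.55 [[484. -45. 204.]]
1.3666 [[509. -41. 201.]]
1.1 [[544. -36. 190.]]
0.9 [[567. -32. 175.]]
0.7 [[587. -29. 156.]]
0.5 [[603. -27. 133.]]
0.3 [[615. -25. 107.]]
0.15 [[630. -23.  87.]]
0 [[632. -23.  66.]]
```

Request:
play_rows --pt "5 20 20 0 0 -1 0" --pt "15 35 20 0 0 -2 0" --pt "15 40 15 0 0 -2 0" --pt "15 40 15 0 0 -2 0" --pt "18 40 0 0 0 -2 0" --pt "18 40 0 0 0 -2 0" --pt "18 40 0 0 0 0 0" --pt "18 40 0 0 0 0 0" --grip_force 20

```text
clock: 1.1
position: [0.3259, -0.2945, 0.3012]
tool_rot: [-0.471, 1.571, 2.81]
force: [0.7, -0.3, -1.2]
grip_width: 0.0001
```

Request:
play_rows --pt "18 40 0 0 0 0 0" --pt "18 40 0 0 0 0 0" --pt "18 40 0 0 0 0 0" --pt "18 40 0 0 0 0 0" --pt "18 40 0 0 0 0 0" --pt "18 30 0 0 0 0 0" --pt "7 14 0 0 0 0 0" --pt "0 0 0 0 0 0 0"

```text
clock: 2.1
position: [0.4407, -0.0511, 0.3011]
tool_rot: [-0.756, 1.57, 2.527]
force: [-0.4, -1.8, 0.8]
grip_width: -0.0
```

Request:
play_rows --pt "8 0 -34 0 0 0 0" --pt "10 0 -34 0 0 0 0" --pt "11 2 -32 0 0 0 0" --pt "15 3 0 0 0 0 0" --pt "12 3 0 0 0 0 0" --pt "12 2 0 0 0 0 0" --pt "10 2 -2 0 0 0 0" --pt "10 1 -3 0 0 0 0"

```text
clock: 3.1
position: [0.5293, -0.0388, 0.1965]
tool_rot: [2.977, 1.57, -0.024]
force: [-1.7, 0.8, 1.1]
grip_width: -0.0
```

```bash
python3 - <<'E'
from workcell import vision
import cv2
b=vision.grab_frame("side")[60:290,235:435,::-1]
cv2.imwrite("pics/s1.png",cv2.convertScaleAbs(cv2.resize(b,None,fx=2.6,fy=2.6,interpolation=cv2.INTER_CUBIC),alpha=1.4))
E
```

```text
(no output)
```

View pics/s1.png

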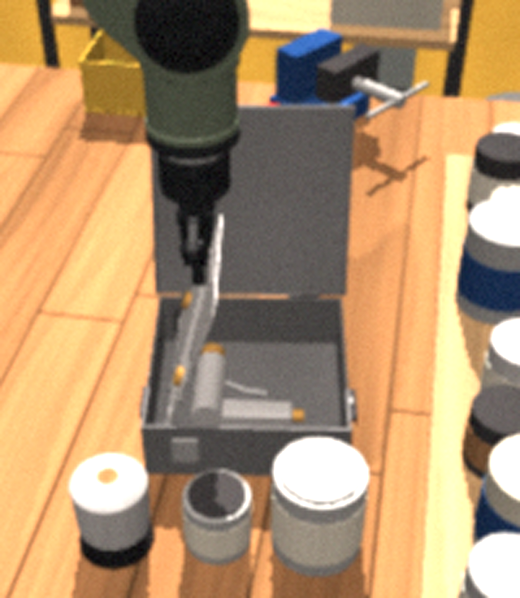

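The picture shows the fingers at (200,260) in light contact with the flap, which leans from (175,410) to (220,220). The lid is untouched, so I follow the arc.

Request:
play_rows --pt "8 1 -3 0 0 0 0" --pt "12 2 -6 0 0 0 0" --pt "12 2 -8 0 0 0 0" --pt "10 2 -9 0 0 0 0" --pt "10 2 -10 0 0 0 0" --pt "9 1 -11 0 0 0 0" --pt "8 1 -12 0 0 0 0" --pt "6 1 -12 0 0 0 0"

```text
clock: 4.15
position: [0.604, -0.0269, 0.1244]
tool_rot: [-1.658, 1.571, 1.623]
force: [0.6, -0.0, 1.5]
grip_width: 0.0002
```

Request:
play_rows --pt "5 1 -12 0 0 0 0" --pt "4 1 -12 0 0 0 0" --pt "3 1 -12 0 0 0 0" --pt "3 0 -10 0 0 0 0" --pt "2 0 -5 0 0 0 0" --pt "0 0 -3 0 0 0 0" --pt "0 0 0 0 0 0 0"

```text
clock: 5.03
position: [0.6206, -0.0239, 0.0713]
tool_rot: [3.112, 1.571, 0.11]
force: [0.0, -0.3, -0.6]
grip_width: -0.0001
```

Request:
play_rows --pt "2 0 -2 0 0 0 0" --pt "0 0 -2 0 0 0 0" --pt "0 0 -1 0 0 0 0" --pt "0 0 0 0 0 0 0"

```text
clock: 5.52
position: [0.6225, -0.0239, 0.0662]
tool_rot: [-0.242, 1.571, 3.039]
force: [-0.7, 0.6, -1.0]
grip_width: -0.0
```

```bash
python3 - <<'E'
from workcell import vision
import cv2,numpy as np
b=vision.grab_frame("side")[60:290,235:435,::-1]
t=vision.grab_frame("top")[130:240,220:400,::-1]
b=cv2.resize(b,(500,575),interpolation=3);t=cv2.resize(t,(300,183),interpolation=3)
b[:183,200:]=t
cv2.imwrite("pics/s2.png",cv2.convertScaleAbs(b,alpha=1.4))
E
```

```text
(no output)
```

View pics/s2.png

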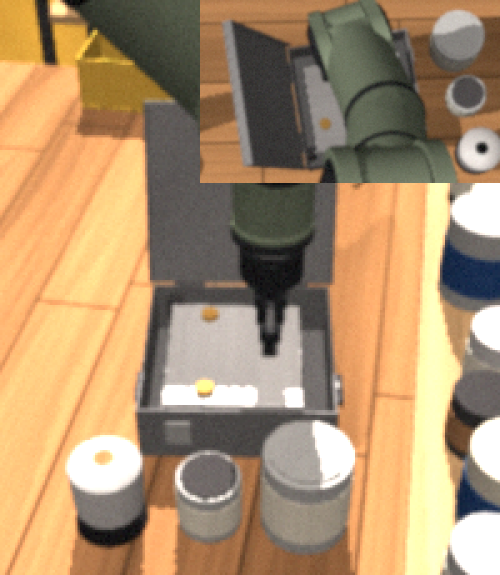

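The flap lies in the case (160–300, 305–405) and the lid still stands. I press slightly further to feel the stop.

Request:
play_rows --pt "0 0 -2 0 0 0 0" --pt "0 0 0 0 0 0 0"

```text
clock: 5.88
position: [0.6226, -0.0239, 0.0656]
tool_rot: [2.2, 1.57, -0.802]
force: [-8.1, -0.1, 23.0]
grip_width: -0.0001
```

The stop was felt at 23 N, so the flap is flat. I retract and compute the lid path.

```bash
python3 - <<'E'
from fit import *
q=np.load("q.npy")
print("start over",(case([0,.12+.085+.075,.0],q)*1000).round(0))
for a in(1.9,1.75,1.57,1.4,1.2,1.,.8,.6,.4,.3,.2,.1,0):
    r=.215; f=np.array(lid(0,r,.005,a)); f[1]+=.012*min(1,np.sin(a)*1.5); print(a,(case(f,q)*1000).round(0))
E
```

```text
start over [[542. 247.   0.]]
1.9 [[553. 174. 282.]]
1.75 [[557. 143. 291.]]
1.57 [[563. 105. 295.]]
1.4 [[568.  69. 293.]]
1.2 [[574.  28. 282.]]
1.0 [[580. -10. 264.]]
0.8 [[585. -44. 238.]]
0.6 [[589. -74. 206.]]
0.4 [[593. -98. 168.]]
0.3 [[ 594. -108.  148.]]
0.2 [[ 595. -115.  128.]]
0.1 [[ 596. -121.  106.]]
0 [[ 597. -124.   85.]]
```

Request:
play_rows --pt "0 0 20 0 0 0 0" --pt "0 0 45 0 0 0 0" --pt "-5 0 55 0 0 0 0" --pt "-10 0 55 0 0 0 0" --pt "-10 0 55 0 0 0 0" --pt "-10 0 50 0 0 0 0" --pt "-10 0 40 0 0 0 0" --pt "0 15 10 0 0 0 0"

```text
clock: 6.88
position: [0.5776, -0.0094, 0.3977]
tool_rot: [2.884, 1.566, -0.12]
force: [-1.2, 0.4, -0.6]
grip_width: 0.0005
```

Request:
play_rows --pt "-3 35 0 0 0 0 0" --pt "-5 45 0 0 0 0 0" --pt "-5 45 0 0 0 0 0" --pt "-8 45 0 0 0 0 0" --pt "-8 45 0 0 0 0 0" --pt "-6 33 -15 0 0 0 0" --pt "0 0 -40 0 0 0 0" --pt "0 0 -45 0 0 0 0"

```text
clock: 7.88
position: [0.542, 0.2401, 0.2931]
tool_rot: [-2.096, 1.57, 1.187]
force: [2.1, 0.6, 0.2]
grip_width: -0.0001
```

```bash
python3 - <<'E'
from workcell import vision,telemetry
import cv2,numpy as np
s=telemetry.observe();print(s["position"],s["force"],s["moment"])
b=vision.grab_frame("side")[60:290,235:435,::-1]
t=vision.grab_frame("top")[110:250,150:400,::-1]
b=cv2.resize(b,(400,460),interpolation=3);t=cv2.resize(t,(400,224),interpolation=3)
o=np.zeros((460,800,3),np.uint8);o[:,:400]=b;o[:224,400:]=t
cv2.imwrite("pics/s3.png",cv2.convertScaleAbs(o,alpha=1.4))
E
```

```text
[0.54201729 0.24008754 0.29314625] [2.0764736  0.56237447 0.1990069 ] [ 0.03110189 -0.0937882   0.0334159 ]
```

View pics/s3.png

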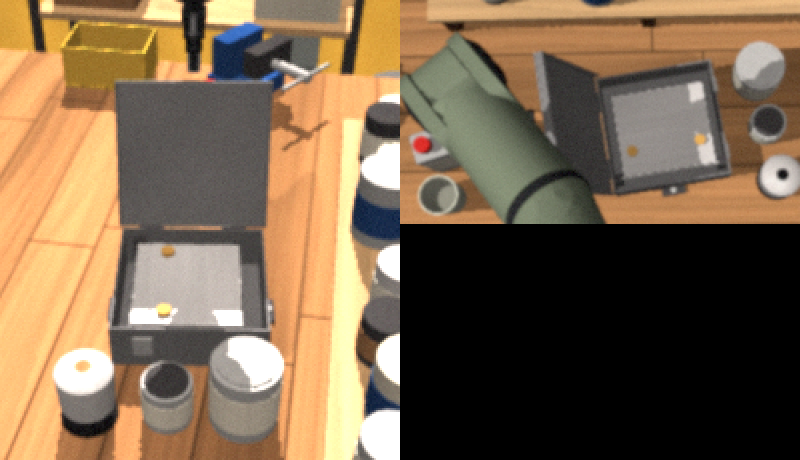

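The flap lies flat, the lid is untouched and the tip is behind it. I start pushing.

Request:
play_rows --pt "2 -15 -6 0 0 0 0" --pt "2 -18 -4 0 0 0 0" --pt "2 -15 0 0 0 0 0" --pt "3 -15 2 0 0 0 0" --pt "3 -15 4 0 0 0 0" --pt "3 -15 3 0 0 0 0" --pt "3 -15 3 0 0 0 0" --pt "3 -15 3 0 0 0 0"

```text
clock: 8.98
position: [0.5637, 0.1151, 0.2997]
tool_rot: [-2.049, 1.57, 1.232]
force: [-1.2, 3.5, -2.7]
grip_width: -0.0003
```

Request:
play_rows --pt "3 -15 4 0 0 0 0" --pt "3 -15 2 0 0 0 0" --pt "3 -15 0 0 0 0 0" --pt "2 -15 -3 0 0 0 0" --pt "2 -15 -4 0 0 0 0" --pt "2 -15 -5 0 0 0 0" --pt "2 -15 -6 0 0 0 0"

```text
clock: 9.85
position: [0.5808, 0.01, 0.2869]
tool_rot: [2.782, 1.571, -0.219]
force: [2.7, 3.2, 1.0]
grip_width: 0.0001
```

Request:
play_rows --pt "1 -13 -8 0 0 0 0" --pt "1 -13 -9 0 0 0 0" --pt "1 -13 -10 0 0 0 0" --pt "1 -12 -11 0 0 0 0" --pt "1 -11 -12 0 0 0 0" --pt "1 -10 -13 0 0 0 0" --pt "1 -9 -13 0 0 0 0" --pt "1 -8 -13 0 0 0 0"

```text
clock: 10.85
position: [0.5885, -0.0785, 0.1973]
tool_rot: [0.051, 1.571, -2.951]
force: [1.2, -0.1, 2.2]
grip_width: -0.0001
```

```bash
python3 - <<'E'
from workcell import vision,telemetry
import cv2,numpy as np
b=vision.grab_frame("side")[60:290,235:435,::-1]
t=vision.grab_frame("top")[110:250,150:400,::-1]
b=cv2.resize(b,(400,460),interpolation=3);t=cv2.resize(t,(400,224),interpolation=3)
o=np.zeros((460,800,3),np.uint8);o[:,:400]=b;o[:224,400:]=t
cv2.imwrite("pics/s4.png",cv2.convertScaleAbs(o,alpha=1.4))
E
```

```text
(no output)
```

View pics/s4.png

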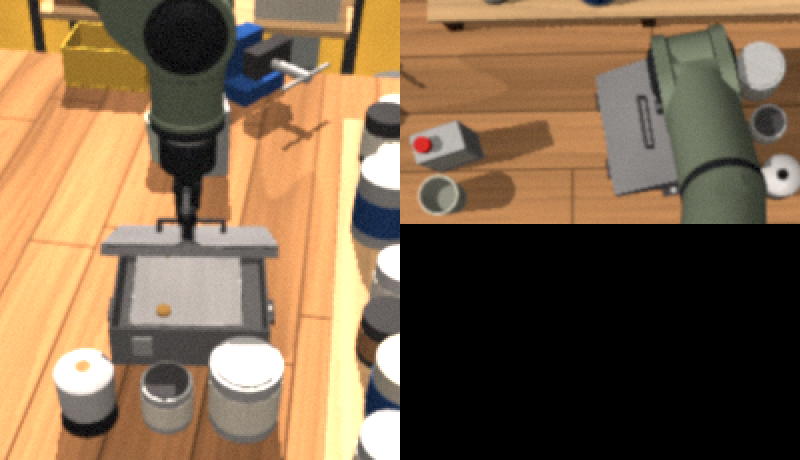

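The lid has come over to roughly 0.55 rad, with the fingertips at (187,240) between the handle and the free edge. The flap is still flat, so I carry on down.

Request:
play_rows --pt "1 -8 -12 0 0 0 0" --pt "1 -7 -12 0 0 0 0" --pt "1 -6 -12 0 0 0 0" --pt "1 -5 -12 0 0 0 0" --pt "1 -5 -12 0 0 0 0" --pt "0 -4 -12 0 0 0 0" --pt "0 -3 -12 0 0 0 0" --pt "0 -2 -10 0 0 0 0"

```text
clock: 11.95
position: [0.5935, -0.1181, 0.1035]
tool_rot: [0.015, 1.571, -2.986]
force: [0.1, 1.0, 1.4]
grip_width: 0.0001
```

Request:
play_rows --pt "0 0 -6 0 0 0 0" --pt "0 0 -4 0 0 0 0" --pt "0 0 -3 0 0 0 0" --pt "0 0 -2 0 0 0 0" --pt "0 0 0 0 0 0 0"

```text
clock: 12.58
position: [0.5936, -0.1178, 0.0893]
tool_rot: [-1.841, 1.571, 1.441]
force: [-0.2, 0.1, -0.8]
grip_width: -0.0
```

Request:
play_rows --pt "0 0 -2 0 0 0 0" --pt "0 0 -1 0 0 0 0" --pt "0 0 -1 0 0 0 0" --pt "0 0 0 0 0 0 0"

```text
clock: 13.08
position: [0.5935, -0.1179, 0.0852]
tool_rot: [-0.904, 1.571, 2.378]
force: [-0.5, 0.2, -0.4]
grip_width: 0.0004
```

Request:
play_rows --pt "0 0 -1 0 0 0 0" --pt "0 0 0 0 0 0 0"

```text
clock: 13.32
position: [0.5936, -0.1179, 0.0849]
tool_rot: [1.792, 1.571, -1.21]
force: [-4.0, 0.6, 12.0]
grip_width: 0.0001
```

The stop was felt at z = 85 mm (12 N), so the lid is shut. I retract and check.

Request:
play_rows --pt "0 0 15 0 0 0 0" --pt "0 0 40 0 0 0 0" --pt "0 0 45 0 0 0 0" --pt "-15 0 50 0 0 0 0" --pt "-35 0 30 0 0 0 0" --pt "-40 -20 10 0 0 0 0" --pt "-40 -40 0 0 0 0 0" --pt "-20 -40 0 0 0 0 0"

```text
clock: 14.32
position: [0.4418, -0.2189, 0.2755]
tool_rot: [2.139, 1.569, -0.863]
force: [0.8, -0.1, 0.2]
grip_width: -0.0002
```

Request:
play_rows --pt "-15 -40 0 0 0 0 0" --pt "-15 -45 0 0 0 0 0" --pt "-15 -45 0 0 0 0 0" --pt "-15 -45 0 0 0 0 0" --pt "-10 -30 0 0 0 0 0" --pt "0 0 0 0 0 0 0" --pt "0 0 0 0 0 0 0"

```text
clock: 15.2
position: [0.3739, -0.4222, 0.2747]
tool_rot: [-2.732, 1.57, 0.55]
force: [0.6, 0.7, -0.1]
grip_width: 0.0001
```

```bash
python3 - <<'E'
from fit import *
q=np.load("q.npy")
L=case([lid(x,.246,.005,0) for x in(.124,-.124)]+[lid(x,0,.005,0) for x in(-.124,.124)],q)
o=np.zeros((560,800,3),np.uint8)
def draw(n,c,sz):
    im=vision.grab_frame(n)[c[0]:c[1],c[2]:c[3],::-1]; k=sz[0]/(c[3]-c[2])
    im=cv2.convertScaleAbs(cv2.resize(im,sz,interpolation=3),alpha=1.3)
    for p in proj(n,L): cv2.circle(im,tuple(int(v) for v in ((p-[c[2],c[0]])*k)),2,(0,0,255),-1)
    return im
o[:460,:400]=draw("side",(60,290,235,435),(400,460)); o[:224,400:]=draw("top",(110,250,150,400),(400,224))
cv2.imwrite("pics/s5.png",o)
a=cv2.imread("pics/top0.png");b=vision.grab_frame("top")[:,:,::-1]
d=cv2.blur(cv2.absdiff(a,b).max(2),(3,3))
for n,(u0,u1,v0,v1) in dict(tin=(155,202,185,217),mix=(160,190,218,246),brush=(445,495,190,243),cans=(357,405,135,235)).items(): print(n,(d[v0:v1,u0:u1]>40).sum())
E
```

```text
tin 0
mix 0
brush 969
cans 0
```

View pics/s5.png

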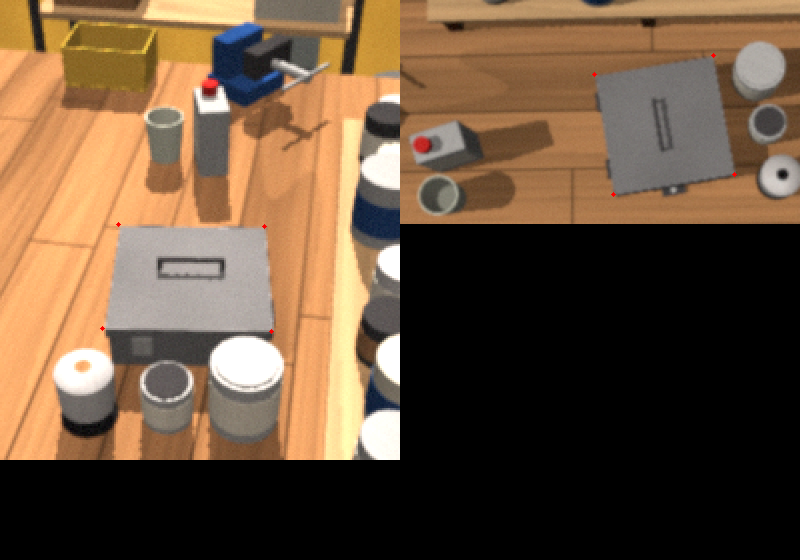

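The lid is shut: its outline matches the predicted shut corners (red dots). The tin, mixing cup and cans are unchanged. The brush region differs in the top view, probably because the arm or its shadow now covers it; the fingers never went near the brush. I hand in the job.

```bash
python3 -c "
from workcell import workorder,telemetry
print(telemetry.observe()['force']); print(workorder.job_done())"
```

```text
[0.26050444 0.31395775 0.08953233]
the job is handed in; nothing more can be done
None
```

I folded the flap flat over the gun and then pushed the lid shut with the closed fingertips. The job was handed in at about 15 s of the 56 s allowed.

- **Flap:** it reached its stop at z ≈ 66 mm, with about 23 N read at the wrist. It looked flat in the pictures taken before the lid came over.
- **Lid:** it reached its stop at z ≈ 85 mm with about 12 N. In the last pictures it lies within a few pixels of the predicted shut outline in both views.
- **Bystanders:** the tin, mixing cup and the three items by the right wall show no change in the top view.
- **Not confirmed:** the brush's image region did change. I put that down to the arm or its shadow over it and did not check further, though the fingers never went near it. The gun, now under the flap and lid, cannot be seen.

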